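# Level the kitchen scale with its spring-loaded foot

## Task

Level the kitchen scale: first slide its blue transport guard to the end stop, away from the green bubble vial, so that the orange levelling knob is free. Then grip the orange knob, press it fully down so that the spring bar with the vial seats on the scale, and only then turn it, still pressed down, until the white bubble stands centred between the two black lines of the vial. Finish while holding it like that, with the knob gripped and pressed fully down and the bubble centred, and leave the other things on the worktop where they are.

Things in the scene. Friction and masses are not known exactly. Their poses are not given: they have to be found in the camera images.
- scale: light grey kitchen scale, 200 mm deep (x), 320 mm wide (y), fixed on the worktop; origin under its centre, x to its rear (away from the robot), y to its left, yaw within 0.25 rad of the robot's. Front: dark rail (top 24 mm high) with knob and guard; behind: steel pan (top 34 mm); front left: bubble vial (top 52 mm), 118 mm left of the knob on the same dark spring bar
- guard_grip (a point): middle of the pale grip tab on top of the blue guard, 84 mm above the worktop; the tab is 14 mm thick along the scale's y, 36 mm long along its x and 25 mm high (72 to 97 mm above the worktop). The guard is a hood open at both y ends, 78 mm (x) by 70 mm (y), top 72 mm above the worktop, that covers the knob at the start
- guard (a joint): travel of the guard in m along the scale's -y (to its right, away from the vial): at the start 0 to 0.012, 0.105 at its end stop, where its nearer edge is 70 mm from the knob's axis. It slides with about 1.5 N of friction and stays where it is left
- foot_grip (a point): point on the upright axis of the orange levelling knob, 54 mm above the worktop at rest, half way up its bar. The knob is a dark disc (diameter 60 mm, top 44 mm above the worktop at rest) with an orange bar on it, 44 mm long, 16 mm thick, 21 mm high (top 65 mm above the worktop). This point's x axis runs along the bar, y across it
- foot_press (a joint): how far the spring bar with the knob and the vial is pressed down, m: 0 at rest, 0.006 fully down at its stop, where the vial is seated; it takes about 2 N to start and 7 N to reach the stop, and it springs back up when let go
- foot_turn (a joint): turn of the knob, rad, growing clockwise seen from above, -0.6 to 2.0, friction 0.06 N m; at 0 the bar lies along the scale's x. Clockwise raises the scale's front (too little to see) and moves the bubble to the front by 20 mm per rad. It always needs 0.4 to 1.3 rad clockwise from its start (-0.2 to 0.2); the level angle differs each time and shows only in the bubble
- bubble (a point): centre of the white bubble, 21 mm long, which moves along the scale's x in the green tubular vial (96 mm long, 16 mm thick) at the front left of the scale
- vial_mid (a point): middle of the vial, half way between its two black lines (31 mm apart, each 2 mm thick); its x axis runs along the vial to the rear. The bubble's offset is the x of point bubble in this frame; it starts 9 to 26 mm to the rear
- spice_jar_a: bystander: spice jar, diameter 41 mm, 105 mm high; origin under its centre
- descaler_box: bystander: upright folding carton, 39 x 85 x 125 mm; origin under its centre
- mug: bystander: white mug, diameter 80 mm, 91 mm high; origin under its centre
- filter_cartridge: bystander: blue and white water-filter cartridge standing upright, diameter 57 mm, 97 mm high; origin under its centre
- teaspoon: bystander: steel teaspoon lying behind the scale, 130 mm long; origin under its centre
- espresso_cup_white: bystander: white espresso cup, diameter 61 mm, 58 mm high; origin under its centre
- espresso_cup_clay: bystander: clay-red espresso cup, diameter 61 mm, 58 mm high; origin under its centre

How it is judged:
By the outcome, as a careful person would: the job done as asked, in the order asked, and still so for the second after the job is handed in, while the arm keeps its last pose, push and grip.
It also fails if it takes over 51 s, if anything falls off the work surface, if the arm or the gripper's body presses on something with over 40 N, if the wrist force passes 120 N, or if a joint passes its speed limit or range.

## Robot

A 7-joint arm with a two-finger parallel gripper is mounted at the origin on a cart in front of the work surface, level with it; the furniture and walls round the work are solid. World frame = base frame: x ahead of the robot, y to its left, z up, the work surface at z = 0. Lengths are in m, angles in rad, forces in N, time in s.
With the tool pointing down it reaches from about 0.4 to 0.75 m from the base axis. Payload 19.5 kg.
Tool frame: the origin (TCP) lies on the centre line of the jaws, within the pads' length; the fingertips stand 11 mm ahead of it and the grasp point (between the pads) lies 8 mm behind it; z points along the fingers, y is the line along which they close (so a half turn about z gives the same grasp; the last joint's range is limited). The gripper opens to 85 mm and grips with 20 to 120 N. Pads are 22 mm wide; open, the fingers measure 114 mm over their backs; the gripper's body (76 mm by 85 mm) begins 54 mm behind the grasp point. The pads swing forward as they close: fully open they stand 13 mm farther back than shut.
Start: joints at [-1.303, 0.707, -0.028, 1.485, 0.022, 0.951, -0.075], TCP at [0.175, 0.548, 0.242] pointing down, gripper open.
Joint ranges: [-2.71, 2.71], [-0.32, 2.16], [-1.57, 1.52], [0, 2.45], [-1.46, 4.6], [0, 2.02], [-2.83, 2.83]. Speed limits (rad/s): [1.89, 1.89, 2.57, 2.57, 3.01, 3.01, 3.01].

## Interface

Orientations are given as a rotation vector (axis times angle).
In Python, from plant import ctrl, cams, order gives the robot as it stands.
- The arm moves only by the shell command python3 -m inch 'ROWS' [OPENING] [FORCE]. ROWS is JSON, a list of rows, each a list of 4 numbers: the shift along the tool's x, y, z each as a share of 4 cm, from -1 to 1, then the turn about the tool's z as a share of 0.1 rad, from -1 to 1. In form: [[dx, dy, dz, yaw], ...]. A call has exactly 8 rows; each row shifts and turns the commanded pose from where the row before left it, along the tool's axes as they then stand; what a row does not reach is not made up. A row lasts 1/10 s, in which the tool goes at most 50 mm and 8.59 degrees, less where a joint would pass 70% of its speed; a pose out of reach is approached as far as the arm can. A call with a number of a shift or a turn outside -1 to 1 is refused whole. A call with a gripper value outside its range is refused whole. OPENING is the closure, from -1 (fully open) to 1 (shut), so that 0 is half open, set as the call begins (- or left out, the last holds). The fingers move at their own pace and stop on an object; FORCE is the grip in N (left out, the last holds). Time passes only in rows, so rows that do not move let the fingers close, or fill a call up. It gives the time, the measured TCP pose, the force, the opening and the grip force at its end, in the units of the state.
- ctrl.sense(): the state, without advancing time (a new reading comes with each control period).
- cams.grab_frame(name): name is "scene" or "side" or "wrist"; returns a dict with "pixels" (384x512x3 uint8, red, green, blue), "intrinsics" (3x3 intrinsics, pixels), "rvec" (rotation vector, rad) and "tvec" (3), from world to camera coordinates, as OpenCV has them; the wrist camera has in their place "mount" (4x4, takes a point from camera to tool coordinates, whose origin is the TCP and whose axes are the flange's). Camera axes: x right, y down, z forward; pixel columns grow to the right and rows downward; lengths in m; the calibration is good to about 2 mm. A picture is of the moment at which its call begins: read the wrist's pose just before it. There is no depth.
- order.close_job(): hands the job in; it is judged then, once.
Trained networks look in a picture, given as the dict that the camera call returned (one of the last four; its "shot" number tells which), for a name from the list of things; names that differ only in an ending like _2 or _b are one class to them, and where a whole thing is asked for, a point or a joint stands for the part that bears it (a point fixed in the world has none). Each returns a list of dicts, best first, with "conf" (0 to 1); they miss things now and then, are a little off and sometimes report something else, mostly with a low value. They report only what shows in the picture. A call takes as long as a camera call.
- cams.cut_out(thing, picture): "mask" (384x512 bool, what is visible of it) and "position" ([row, column] in pixels, amid what is visible of it).
The state is a dict: "clock": time; "qpos": joint angles; "joint_velocities": joint speeds; "joint_torque": joint torques, N m; "tool_pos": TCP position; "orientation": TCP orientation; "ft_force": force on the tool from outside, world axes, zero at the start; "wrist_torque": the same for the moment, N m; "grip_width": finger opening in m; "gripper_force": force on a finger pad.
Only numpy, scipy, OpenCV 4.12 (cv2) and the standard library are available. Lean on these libraries where they do the work, as an engineer would, in place of code of your own. Each camera call takes 0.05 s, during which the arm holds its last target. There are 200 camera calls.

## Working session

There is one attempt and no reset: what is moved stays moved. The work goes in short steps, Python scripts to look and compute and a shell command to move; the robot and the scene stay as the last step left them, time stands still between calls to the robot, and variables do not carry over. Pictures are saved under pics/ and viewed, at most 10 in all, crops included, and the job is handed in when it is done.

```bash
ls; mkdir -p pics; cat > h.py <<'E'
import numpy as np, cv2
from scipy.spatial.transform import Rotation as R
from plant import ctrl, cams, order
def shot(name, save=None):
    s=ctrl.sense(); p=cams.grab_frame(name)
    if name=="wrist":
        T=np.eye(4); T[:3,:3]=R.from_rotvec(s["orientation"]).as_matrix(); T[:3,3]=s["tool_pos"]
        M=T@np.array(p["mount"]); p["C"]=M[:3,3]; p["Rwc"]=M[:3,:3]
    else:
        Rm=R.from_rotvec(np.ravel(p["rvec"])).as_matrix(); p["Rwc"]=Rm.T; p["C"]=-Rm.T@np.ravel(p["tvec"])
    if save: cv2.imwrite(save, cv2.cvtColor(p["pixels"],cv2.COLOR_RGB2BGR))
    return p
def at_z(p,rc,z):
    r,c=rc; d=p["Rwc"]@np.linalg.solve(np.array(p["intrinsics"]),[c,r,1.0])
    return p["C"]+d*(z-p["C"][2])/d[2]
def proj(p,X):
    q=np.array(p["intrinsics"])@(p["Rwc"].T@(np.asarray(X)-p["C"])); return (q[:2]/q[2])[::-1]
def find(p,t):
    try: return cams.cut_out(t,p)
    except Exception as e: return [dict(conf=0,position=(0,0),err=str(e))]
E
python3 - <<'E'
from h import *
s=ctrl.sense(); print(s)
ims=[]
for n in ("scene","side","wrist"):
    p=shot(n); ims.append(p["pixels"])
    print(n,p["C"].round(3),p["Rwc"][:,2].round(2))
    for t,z in (("guard_grip",.084),("foot_grip",.054),("bubble",.046),("vial_mid",.046),("guard",.05),("scale",.02)):
        for d in find(p,t)[:2]:
            print(t,round(d["conf"],2),np.round(d["position"]), at_z(p,d["position"],z).round(3))
cv2.imwrite("pics/a.png",cv2.cvtColor(cv2.resize(np.hstack(ims[:2]),(800,300)),cv2.COLOR_RGB2BGR))
cv2.imwrite("pics/b.png",cv2.cvtColor(ims[2],cv2.COLOR_RGB2BGR))
E
```

```text
pics
{'clock': 0.0, 'qpos': array([-1.30272608,  0.70709063, -0.0276441 ,  1.48496154,  0.02200671,
        0.95088461, -0.07549514]), 'joint_velocities': array([-0.00068638,  0.00086361,  0.00093954, -0.00042746, -0.00029033,
        0.00052344,  0.00100384]), 'joint_torque': array([ 1.28912416e-04, -8.83230686e+01,  1.23442512e+00, -2.36162478e+01,
        1.67423801e-02,  6.65774744e-03, -4.35398874e-05]), 'tool_pos': array([0.17520105, 0.54741567, 0.24184313]), 'orientation': array([-4.84576262e-01, -3.10385259e+00,  1.62115963e-03]), 'ft_force': array([-1.22224316,  0.30327237,  0.10022004]), 'wrist_torque': array([ 0.05044444,  0.00027582, -0.00681816]), 'gripper_force': 0.0, 'grip_width': 0.08552700813555472}
scene [-0.405 -0.671  0.776] [ 0.72  0.46 -0.52]
guard_grip 0.93 [209. 246.] [ 0.473 -0.065  0.084]
foot_grip 0.52 [164. 192.] [0.663 0.315 0.054]
foot_grip 0.51 [216. 254.] [ 0.493 -0.082  0.054]
vial_mid 0.76 [198. 226.] [0.545 0.066 0.046]
guard 0.75 [208. 242.] [ 0.516 -0.02   0.05 ]
guard 0.22 [161. 210.] [0.727 0.276 0.05 ]
scale 0.96 [216. 261.] [ 0.547 -0.071  0.02 ]
side [ 0.372 -0.841  0.826] [ 0.17  0.74 -0.65]
guard_grip 0.84 [200. 248.] [ 0.525 -0.038  0.084]
vial_mid 0.94 [187. 250.] [0.55  0.059 0.046]
guard 0.85 [204. 246.] [ 0.522 -0.018  0.05 ]
scale 0.67 [224. 265.] [ 0.563 -0.087  0.02 ]
wrist [0.11  0.568 0.374] [ 0.26 -0.08 -0.96]
```

View pics/a.png

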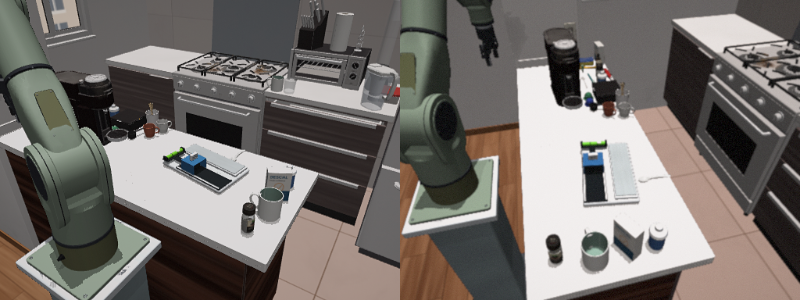

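View pics/b.png

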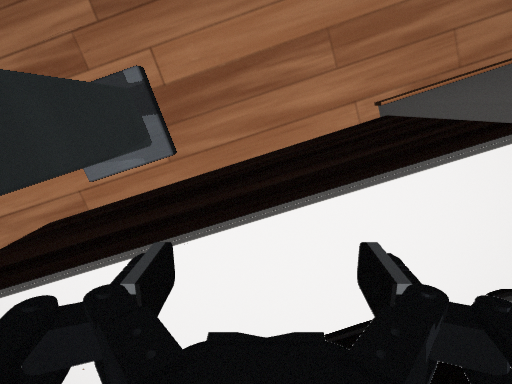

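The scene shows the blue guard hood near the green vial, over the front-left part of the scale. The vial is at about [198,226] in the scene view and [187,250] in the side view. The wrist camera sees only the worktop edge. Before swinging over, I'll check the coffee machine's position.

```bash
python3 - <<'E'
from h import *
p=shot("side"); q=shot("scene")
for rc in ((110*1.28,175*1.28),(135,175*1.28),(135,190)): print(at_z(p,rc,0).round(2))
for rc in ((175,145),(165,160)): print(at_z(q,rc,0).round(2))
# triangulate vial and guard from the two masks
import numpy as np
for a,b,n in (((198,226),(187,250),'vial'),((208,242),(204,246),'guard'),((216,261),(224,265),'scale')):
    A=[];B=[]
    for c,rc in ((q,a),(p,b)):
        d=c["Rwc"]@np.linalg.solve(np.array(c["intrinsics"]),[rc[1],rc[0],1.]);d/=np.linalg.norm(d)
        P=np.eye(3)-np.outer(d,d);A.append(P);B.append(P@c["C"])
    print(n,np.linalg.lstsq(np.vstack(A),np.hstack(B),rcond=None)[0].round(3))
E
```

```text
[0.52 0.42 0.  ]
[0.53 0.46 0.  ]
[0.4 0.5 0. ]
[0.58 0.49 0.  ]
[0.67 0.5  0.  ]
vial [0.553 0.071 0.038]
guard [ 0.522 -0.015  0.046]
scale [ 0.569 -0.061 -0.001]
```

```bash
python3 -m inch '[[-0.75,-0.65,-0.3,0],[-0.81,-0.65,-0.3,0],[-0.81,-0.65,-0.3,0],[-0.81,-0.65,0,0],[-0.81,-0.65,0,0],[-0.81,-0.65,0,0],[-0.81,-0.65,0,0],[-0.81,-0.65,0,0]]' -1
```

```text
clock: 1.95
tool_pos: [0.3572, 0.2697, 0.2785]
orientation: [0.485, 3.104, 0.0]
ft_force: [1.2, 0.4, 0.1]
grip_width: 0.0855
gripper_force: 0.0
```

```bash
python3 -m inch '[[-0.63,-0.74,0,0],[-0.63,-0.74,0,0],[-0.63,-0.74,0,0],[-0.63,-0.74,0,0],[-0.63,-0.74,0,0],[-0.63,-0.74,0,0],[-0.63,-0.74,0,0],[-0.63,-0.74,0,0]]'
python3 - <<'E'
from h import *
print(ctrl.sense()["qpos"].round(2))
p=shot("wrist","pics/c.png")
for t,z in (("guard_grip",.084),("foot_grip",.054),("bubble",.046),("vial_mid",.046),("guard",.072)):
    for d in find(p,t)[:2]:
        print(t,round(d["conf"],2),np.round(d["position"]), at_z(p,d["position"],z).round(3))
E
```

```text
clock: 2.75
tool_pos: [0.4767, -0.0174, 0.2785]
orientation: [0.485, 3.104, 0.0]
ft_force: [0.5, 0.7, 0.4]
grip_width: 0.0851
gripper_force: 0.0
[ 0.02  0.51 -0.08  1.77  0.06  0.86  1.17]
guard_grip 0.69 [208. 261.] [ 0.513 -0.035  0.084]
bubble 0.71 [213. 365.] [0.57  0.082 0.046]
vial_mid 0.77 [193. 352.] [0.54  0.073 0.046]
guard 0.79 [206. 261.] [ 0.515 -0.036  0.072]
```

View pics/c.png

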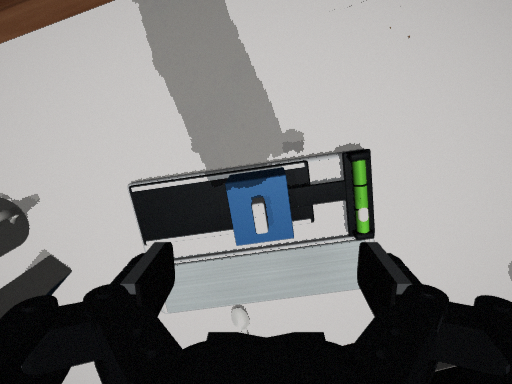

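The wrist view shows the blue guard at about (261,207) with its pale tab at (260,214). The vial runs from (357,160) to (364,235) and the bubble is at (364,213), to the rear. Next I'll measure the scale yaw and the tab accurately.

```bash
cat >> h.py <<'E'
def rect(p,m,z):
    "world centre, size, long-axis angle of a mask taken as lying at height z"
    rc=np.argwhere(m); X=np.array([at_z(p,a,z)[:2] for a in rc],np.float32)
    (c,wh,a)=cv2.minAreaRect(X*1000); a=np.deg2rad(a)+(0 if wh[0]>wh[1] else np.pi/2)
    return np.array(c)/1000,np.array(sorted(wh)).round(1),(a+np.pi/2)%np.pi-np.pi/2
def tab(p):
    g=find(p,"guard")[0]["mask"]; g=cv2.morphologyEx(g.astype(np.uint8),cv2.MORPH_CLOSE,np.ones((15,15)))>0
    hsv=cv2.cvtColor(p["pixels"],cv2.COLOR_RGB2HSV); return g&(hsv[...,1]<60)&(hsv[...,2]>120)
def vial(p):
    hsv=cv2.cvtColor(p["pixels"],cv2.COLOR_RGB2HSV); h,s,v=cv2.split(hsv)
    return (h>40)&(h<75)&(s>150)&(v>90)
E
python3 - <<'E'
from h import *
p=shot("wrist"); m=tab(p)
hsv=cv2.cvtColor(p["pixels"],cv2.COLOR_RGB2HSV)
n,l,st,ce=cv2.connectedComponentsWithStats(m.astype(np.uint8)); print(st[1:],ce[1:])
k=1+np.argmax(st[1:,4]); print("tab",rect(p,l==k,.097))
b=(abs(hsv[...,0].astype(int)-106)<10)&(hsv[...,1]>150)&find(p,"guard")[0]["mask"]
print("guard top",rect(p,b,.072))
g=vial(p); print("green",g.sum(),rect(p,g,.048))
d=find(p,"bubble")[0]; print("bub",d["conf"],rect(p,d["mask"],.052),at_z(p,d["position"],.052))
d=find(p,"vial_mid")[0]; print("vm",rect(p,d["mask"],.05))
for x in range(354,372,3): print(x,p["pixels"][158:240,x].tolist()[::2]) if x==360 else None
cv2.imwrite("pics/d.png",cv2.cvtColor(cv2.resize(p["pixels"][140:250,220:390],None,fx=4,fy=4,interpolation=cv2.INTER_CUBIC),cv2.COLOR_RGB2BGR))
E
```

```text
[[250 204  16  31 362]
 [275 241   3   1   3]
 [283 240   2   1   2]
 [260 243   2   1   2]
 [268 242   2   1   2]
 [238 245  12   2  12]
 [253 244   2   1   2]] [[257.4281768  219.07458564]
 [276.         241.        ]
 [283.5        240.        ]
 [260.5        243.        ]
 [268.5        242.        ]
 [243.5        245.66666667]
 [253.5        244.        ]]
tab (array([ 0.51962659, -0.03876665]), array([13. , 34.7]), np.float64(-0.16633371799335173))
guard top (array([ 0.51537091, -0.03821514]), array([69.2, 85.1]), np.float64(-0.16508908965790248))
green 647 (array([0.54869031, 0.08159489]), array([14.2, 92.7]), np.float64(-0.16750191360551447))
bub 0.43 (array([0.56918213, 0.07783416]), array([12.3, 17.5]), np.float64(-0.2310353498348814)) [0.56554106 0.08128194 0.052     ]
vm (array([0.54011401, 0.04470238]), array([103.1, 114.6]), np.float64(-0.18156859732525898))
360 [[21, 23, 25], [18, 28, 16], [91, 176, 53], [88, 172, 50], [93, 177, 53], [90, 175, 51], [93, 177, 54], [90, 177, 53], [92, 179, 55], [91, 176, 52], [96, 181, 56], [96, 182, 56], [98, 185, 58], [98, 184, 57], [17, 29, 11], [100, 185, 59], [103, 187, 59], [103, 188, 59], [101, 188, 59], [102, 188, 59], [102, 186, 59], [99, 184, 57], [99, 183, 57], [99, 184, 57], [109, 197, 64], [119, 195, 77], [203, 201, 199], [199, 196, 196], [202, 201, 200], [199, 198, 195], [199, 197, 196], [202, 200, 198], [190, 197, 175], [98, 186, 56], [100, 188, 60], [95, 184, 55], [95, 183, 55], [92, 178, 52], [24, 40, 16], [17, 18, 20], [22, 25, 27]]
```

View pics/d.png

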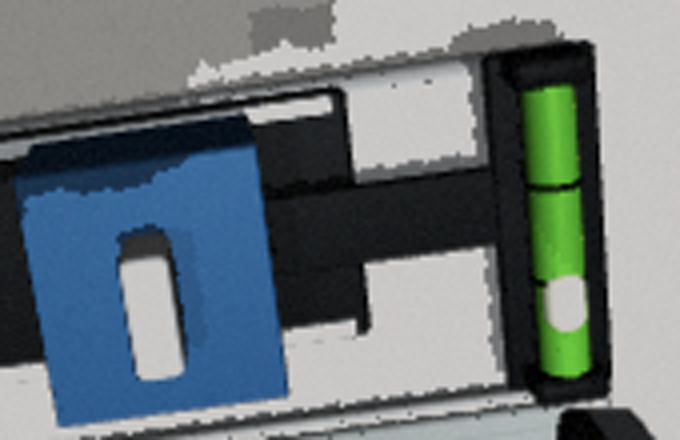

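Scale yaw is −0.166 rad. The tab is at about (0.520, −0.039), and its 13×35 mm footprint fits the size given. The bubble is about 22 mm to the rear, so roughly 1.1 rad of turn is needed, and joint 7 has enough range for that. Next I'll align with the tab and descend part-way.

```bash
python3 -m inch '[[0,0,0,-0.72],[0,0,0,-0.72],[-0.19,-0.06,0.5,0],[-0.19,-0.06,0.5,0],[-0.19,-0.06,0.5,0],[-0.19,-0.06,0.5,0],[-0.19,-0.06,0.5,0],[-0.19,-0.06,0.5,0]]' -1 30
python3 - <<'E'
from h import *
s=ctrl.sense(); T=R.from_rotvec(s["orientation"]).as_matrix(); print(np.arctan2(-T[0,1],T[1,1]),s["qpos"].round(2))
p=shot("wrist"); m=tab(p)
n,l,st,ce=cv2.connectedComponentsWithStats(m.astype(np.uint8)); print(st[1:,4],ce[1:])
k=1+np.argmax(st[1:,4]); r=rect(p,l==k,.097); print("tab",r)
print("tool shift",T.T@(np.r_[r[0],.088]-s["tool_pos"]))
E
```

```text
clock: 4.1
tool_pos: [0.5191, -0.0373, 0.1575]
orientation: [0.259, 3.131, -0.0]
ft_force: [0.1, -0.2, 0.9]
grip_width: 0.0852
gripper_force: 0.0
-0.16531769485455677 [ 0.07  0.75 -0.11  1.79  0.13  0.61  1.29]
[  2 881   3   3   1] [[220.5        147.5       ]
 [264.4676504  214.96821793]
 [219.         236.        ]
 [310.         243.        ]
 [309.         252.        ]]
tab (array([ 0.51979614, -0.03871722]), array([12.4, 33.7]), np.float64(-0.17543893260227783))
tool shift [-0.0009033  -0.00124233  0.06952448]
```

```bash
python3 -m inch '[[-0.02,-0.03,0.3,0],[0,0,0.3,0],[0,0,0.3,0],[0,0,0.25,0],[0,0,0.25,0],[0,0,0.2,0],[0,0,0.14,0],[0,0,0,0]]'
python3 -m inch '[[0,0,0,0],[0,0,0,0],[0,0,0,0],[0,0,0,0],[0,0,0,0],[0,0,0,0],[0,0,0,0],[0,0,0,0]]' 1 30
```

```text
clock: 5.0
tool_pos: [0.5192, -0.0388, 0.0881]
orientation: [-0.26, -3.13, 0.0]
ft_force: [0.5, 0.2, 0.4]
grip_width: 0.0855
gripper_force: 0.0
clock: 5.8
tool_pos: [0.5195, -0.0388, 0.0889]
orientation: [0.26, 3.13, -0.0]
ft_force: [-1.0, 0.4, 5.9]
grip_width: 0.0133
gripper_force: 34.4
```

```bash
python3 -m inch '[[0,-0.1,-0.02,0],[0,-0.25,0,0],[0,-0.33,0,0],[0,-0.36,0,0],[0,-0.36,0,0],[0,-0.36,0,0],[0,-0.3,0,0],[0,-0.15,0,0]]'

```

```text
clock: 6.6
tool_pos: [0.5046, -0.1281, 0.0891]
orientation: [0.263, 3.13, -0.001]
ft_force: [7.0, 0.6, -19.0]
grip_width: 0.0133
gripper_force: 31.0
```

```bash
python3 -m inch '[[0,0,0,0],[0,-0.06,0,0],[0,-0.06,0,0],[0,-0.04,0,0],[0,-0.04,0,0],[0,-0.03,0,0],[0,0,0,0],[0,0,0,0]]'

```

```text
clock: 7.4
tool_pos: [0.5034, -0.1354, 0.0891]
orientation: [0.26, 3.131, 0.001]
ft_force: [6.5, 4.5, -18.4]
grip_width: 0.0132
gripper_force: 31.1
```

```bash
python3 -m inch '[[-0.03,-0.03,0.02,0],[0,-0.03,0,0],[0,-0.03,0,0],[0,0,0,0],[0,0,0,0],[0,0,0,0],[0,0,0,0],[0,0,0,0]]'

```

```text
clock: 8.2
tool_pos: [0.5035, -0.1358, 0.0889]
orientation: [-0.256, -3.13, -0.007]
ft_force: [-2.3, 27.6, 5.9]
grip_width: 0.0132
gripper_force: 34.4
```

```bash
python3 -m inch '[[0,0.03,0,0],[0,0.03,0,0],[0,0.01,0,0],[0,0,0,0],[0,0,0,0],[0,0,0,0],[0,0,0,0],[0,0,0,0]]'
python3 -m inch '[[0,0,0,0],[0,0,0,0],[0,0,0,0],[0,0,0,0],[0,0,-0.3,0],[0,0,-0.8,0],[0,0,-1,0],[0,0,-0.8,0]]' -1 30
python3 -m inch '[[0.1,0.6,-0.5,0],[0.1,0.8,-0.2,0],[0.1,0.8,0,0],[0.1,0.5,0,0],[0,0.3,0,0],[0,0,0,0],[0,0,0,0],[0,0,0,0]]'
python3 - <<'E'
from h import *
s=ctrl.sense(); T=R.from_rotvec(s["orientation"]).as_matrix(); print(s["tool_pos"],s["qpos"].round(2))
p=shot("wrist")
for t,z in (("foot_grip",.065),("bubble",.05),("vial_mid",.05),("guard_grip",.097)):
    for d in find(p,t)[:1]:
        print(t,round(d["conf"],2),np.round(d["position"]), at_z(p,d["position"],z).round(4))
hsv=cv2.cvtColor(p["pixels"],cv2.COLOR_RGB2HSV); h,S,v=cv2.split(hsv)
o=(h>5)&(h<20)&(S>150)&(v>120); n,l,st,ce=cv2.connectedComponentsWithStats(o.astype(np.uint8)); k=1+np.argmax(st[1:,4]); print(st[1:,4],ce[k]); print("bar",rect(p,l==k,.065))
g=vial(p); print("vial",rect(p,g,.048)); rc=np.argwhere(g)
r0,c0=rc.min(0)-8; r1,c1=rc.max(0)+8; print(r0,c0,r1,c1)
cut=cv2.resize(p["pixels"][r0:r1,c0-110:c1],None,fx=4,fy=4,interpolation=cv2.INTER_CUBIC)[:600,:800]
print(cut.shape); cv2.imwrite("pics/e.png",cv2.cvtColor(cut,cv2.COLOR_RGB2BGR)); np.save("e.npy",p["pixels"])
E
```

```text
clock: 9.0
tool_pos: [0.5036, -0.1355, 0.0889]
orientation: [-0.259, -3.129, -0.002]
ft_force: [-2.9, 11.8, 3.7]
grip_width: 0.0134
gripper_force: 34.3
clock: 9.8
tool_pos: [0.5043, -0.1361, 0.2076]
orientation: [0.26, 3.13, -0.0]
ft_force: [-0.1, -0.6, -0.3]
grip_width: 0.0855
gripper_force: 0.0
clock: 10.6
tool_pos: [0.5084, -0.0164, 0.2328]
orientation: [-0.263, -3.13, 0.001]
ft_force: [0.3, -1.1, -0.1]
grip_width: 0.0858
gripper_force: 0.0
[ 0.50836294 -0.01638953  0.23275045] [ 0.05  0.62 -0.15  1.74  0.12  0.79  1.25]
foot_grip 0.75 [186. 256.] [ 0.5147 -0.0283  0.065 ]
bubble 0.65 [216. 364.] [0.5702 0.0805 0.05  ]
vial_mid 0.59 [187. 325.] [0.5312 0.0422 0.05  ]
guard_grip 0.71 [192. 148.] [ 0.4957 -0.1228  0.097 ]
[500] [252.496 192.31 ]
bar (array([ 0.52124652, -0.03244272]), array([15. , 42.1]), np.float64(0.0049263304687394704))
vial (array([0.54919739, 0.08150755]), array([14.3, 93.3]), np.float64(-0.1664413097013906))
145 346 245 381
(400, 580, 3)
```

View pics/e.png

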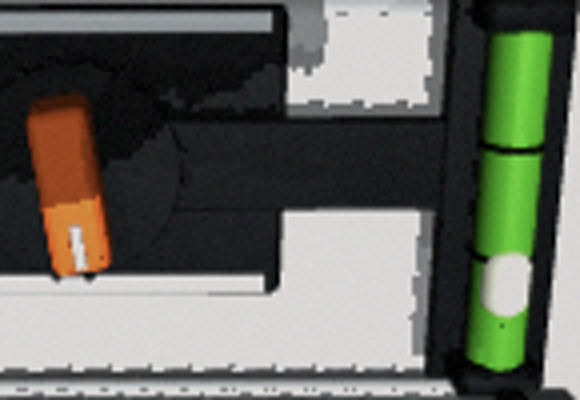

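The crop shows the knob bar free at about (267,192), turned roughly −0.17 rad, with a white mark at its rear end. The black lines are at crop rows 148 and 258 and the bubble centre is at 284. That puts the bubble about 22–23 mm to the rear, so about 1.1 rad of turn. Next I'll go above the knob, aligned with the bar, and take bubble baselines in the fixed cameras.

```bash
python3 -m inch '[[-0.38,-0.34,0,0],[0,0,0.2,-0.86],[0,0,0.4,-0.85],[0,0,0.5,0],[0,0,0.5,0],[0,0,0.5,0],[0,0,0.3,0],[0,0,0.17,0]]' -1 40
cat >> h.py <<'E'
def bar(p):
    hsv=cv2.cvtColor(p["pixels"],cv2.COLOR_RGB2HSV); h,S,v=cv2.split(hsv)
    o=((h>3)&(h<22)&(S>140)&(v>70)).astype(np.uint8); o=cv2.morphologyEx(o,cv2.MORPH_CLOSE,np.ones((7,7)))
    n,l,st,ce=cv2.connectedComponentsWithStats(o); k=1+np.argmax(st[1:,4]); return l==k
def bub(p):
    "bubble offset to the rear (m) along vial from green extents + bubble centroid"
    a=-0.166; X=np.array([np.cos(a),np.sin(a)])
    g=vial(p); n,l,st,ce=cv2.connectedComponentsWithStats(cv2.morphologyEx(g.astype(np.uint8),cv2.MORPH_CLOSE,np.ones((5,5)))); 
    if n<2: return None
    k=1+np.argmax(st[1:,4]); m=l==k
    t=np.array([at_z(p,r,.048)[:2]@X for r in np.argwhere(m)])
    px=p["pixels"].astype(int); white=(px.min(2)>140)&(px.max(2)-px.min(2)<40)
    hull=np.zeros(m.shape,np.uint8); cv2.fillConvexPoly(hull,cv2.convexHull(np.argwhere(m)[:,::-1].astype(np.int32)),1)
    b=white&(hull>0); tb=np.array([at_z(p,r,.05)[:2]@X for r in np.argwhere(b)])
    return dict(ext=(t.min().round(4),t.max().round(4)),mid=(t.min()+t.max())/2,n=(m.sum(),b.sum()),off=(tb.mean()-(t.min()+t.max())/2) if len(tb) else None)
E
python3 - <<'E'
from h import *
s=ctrl.sense(); T=R.from_rotvec(s["orientation"]).as_matrix(); print(s["tool_pos"],np.arctan2(-T[0,1],T[1,1]),s["qpos"].round(2))
p=shot("wrist"); r=rect(p,bar(p),.065); print("bar",r,"shift",T.T@(np.r_[r[0],.058]-s["tool_pos"]))
cv2.imwrite("pics/f.png",cv2.cvtColor(p["pixels"],cv2.COLOR_RGB2BGR))
for n in ("scene","side"):
    q=shot(n); print(n,bub(q)); d=find(q,"bubble"); print([(x["conf"],x["position"]) for x in d[:1]])
    rc=np.round(proj(q,[.549,.0815,.048])).astype(int); print(rc)
    c=q["pixels"][rc[0]-30:rc[0]+30,rc[1]-35:rc[1]+35]; cv2.imwrite(f"pics/z_{n}.png",cv2.cvtColor(cv2.resize(c,None,fx=5.7,fy=5.7,interpolation=cv2.INTER_CUBIC),cv2.COLOR_RGB2BGR))
cv2.imwrite("pics/g.png",np.hstack([cv2.imread("pics/z_scene.png"),cv2.imread("pics/z_side.png")]))
E
```

```text
clock: 11.65
tool_pos: [0.5209, -0.0312, 0.129]
orientation: [0.008, -3.14, 0.0]
ft_force: [0.4, 0.2, -0.5]
grip_width: 0.0851
gripper_force: 0.0
[ 0.52087684 -0.03115348  0.12897811] 0.005072340232847897 [ 0.09  0.8  -0.16  1.8   0.22  0.56  1.36]
bar (array([ 0.51862335, -0.03199858]), array([14.7, 45.8]), np.float64(-0.005863881246190417)) shift [ 0.00217714 -0.00082494  0.07098073]
scene {'ext': (np.float64(0.4814), np.float64(0.5791)), 'mid': np.float64(0.5302368110877025), 'n': (np.int64(64), np.int64(8)), 'off': np.float64(0.020306018894002298)}
[]
[195 223]
side {'ext': (np.float64(0.4792), np.float64(0.515)), 'mid': np.float64(0.4971150512107608), 'n': (np.int64(32), np.int64(0)), 'off': None}
[]
[183 248]
```

View pics/f.png

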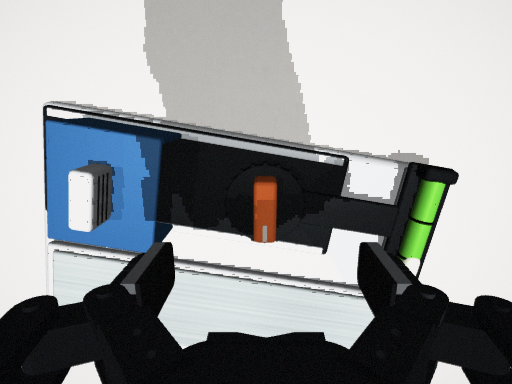

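View pics/g.png

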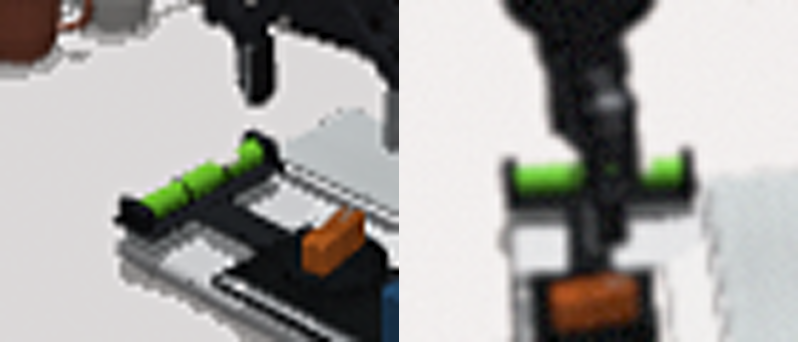

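The close view shows the bar upright at columns 253–277, rows 177–242, in line with the tool, and the guard at its far end. The scene camera sees the whole vial past the gripper. Next I'll descend and grip.

```bash
python3 -m inch '[[0.02,-0.02,0.3,0],[0,0,0.3,0],[0,0,0.3,0],[0,0,0.3,0],[0,0,0.25,0],[0,0,0.2,0],[0,0,0.12,0],[0,0,0,0]]'
python3 -m inch '[[0,0,0,0],[0,0,0,0],[0,0,0,0],[0,0,0,0],[0,0,0,0],[0,0,0,0],[0,0,0,0],[0,0,0,0]]' 1 50
python3 - <<'E'
from h import *
s=ctrl.sense(); print(s["ft_force"],s["wrist_torque"],s["qpos"].round(2))
E
```

```text
clock: 12.7
tool_pos: [0.5202, -0.0318, 0.0586]
orientation: [0.008, -3.141, 0.0]
ft_force: [-0.3, 0.6, -0.2]
grip_width: 0.0853
gripper_force: 0.0
clock: 13.5
tool_pos: [0.5204, -0.0318, 0.0592]
orientation: [-0.008, 3.141, -0.0]
ft_force: [0.0, -0.9, 2.3]
grip_width: 0.0144
gripper_force: 54.6
[ 0.02597267 -0.92168501  2.32796623] [-0.02125579  0.00280334 -0.02838187] [ 0.06  0.92 -0.12  1.85  0.25  0.39  1.34]
```

```bash
python3 -m inch '[[0,0,0.03,0],[0,0,0.03,0],[0,0,0.03,0],[0,0,0.03,0],[0,0,0.03,0],[0,0,0.02,0],[0,0,0,0],[0,0,0,0]]'
```

```text
clock: 14.3
tool_pos: [0.5205, -0.0318, 0.0532]
orientation: [-0.008, 3.141, -0.0]
ft_force: [-4.5, 0.4, 27.2]
grip_width: 0.0145
gripper_force: 58.2
```

```bash
python3 -m inch '[[0,0,-0.01,0.4],[0,0,0,0.8],[0,0,0,0.8],[0,0,0,0.8],[0,0,0,0.8],[0,0,0,0.8],[0,0,0,0.6],[0,0,0,0]]'
python3 - <<'E'
from h import *
s=ctrl.sense(); T=R.from_rotvec(s["orientation"]).as_matrix(); print(s["wrist_torque"],np.arctan2(-T[0,1],T[1,1]),s["qpos"].round(2))
q=shot("scene"); print(bub(q)); d=find(q,"bubble"); print([(x["conf"],x["position"]) for x in d[:1]])
rc=np.round(proj(q,[.549,.0815,.048])).astype(int)
p=shot("wrist"); print("w",bub(p))
c=lambda im,r,k:cv2.resize(im[r[0]-r[2]:r[0]+r[2],r[1]-r[2]:r[1]+r[2]],(390,390),interpolation=cv2.INTER_CUBIC)
cv2.imwrite("pics/i.png",cv2.cvtColor(np.hstack([c(q["pixels"],(rc[0],rc[1],28),0),cv2.resize(p["pixels"],(400,390))]),cv2.COLOR_RGB2BGR))
E
```

```text
clock: 15.1
tool_pos: [0.5206, -0.0314, 0.0533]
orientation: [0.772, 3.045, 0.001]
ft_force: [-3.0, 3.0, 19.2]
grip_width: 0.0144
gripper_force: 57.0
[ 0.69948188  0.58917289 -0.064185  ] -0.4967319551076637 [ 0.01  0.93 -0.01  1.85  0.03  0.36  1.04]
{'ext': (np.float64(0.4772), np.float64(0.5693)), 'mid': np.float64(0.5232513899701592), 'n': (np.int64(65), np.int64(10)), 'off': np.float64(0.010502519966448798)}
[(0.49, [280.5, 317.4])]
w {'ext': (np.float64(0.4801), np.float64(0.5366)), 'mid': np.float64(0.5083696092970347), 'n': (np.int64(3515), np.int64(120)), 'off': np.float64(0.021291671739037787)}
```

View pics/i.png

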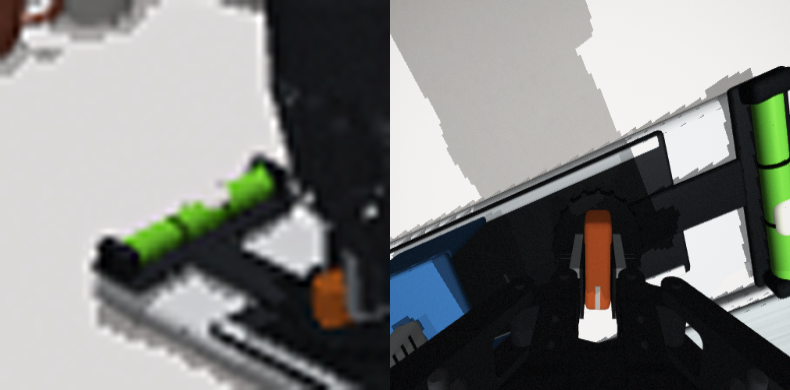

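The bubble moved about 10 mm for 0.5 rad, as expected, and is still to the rear of centre. The wrist view shows the vial at its right edge, with the bubble near the rear line at about (785,218).

```bash
python3 -m inch '[[0,0,0,0.4],[0,0,0,0.8],[0,0,0,0.8],[0,0,0,0.8],[0,0,0,0.8],[0,0,0,0.8],[0,0,0,0.7],[0,0,0,0]]'
python3 - <<'E'
from h import *
s=ctrl.sense(); T=R.from_rotvec(s["orientation"]).as_matrix(); print(s["wrist_torque"],np.arctan2(-T[0,1],T[1,1]),s["qpos"].round(2))
q=shot("scene"); print(bub(q))
rc=np.round(proj(q,[.549,.0815,.048])).astype(int)
p=shot("wrist"); print("w",bub(p)); np.save("w.npy",p["pixels"])
c=lambda im,r,k:cv2.resize(im[r[0]-r[2]:r[0]+r[2],r[1]-r[2]:r[1]+r[2]],(288,384),interpolation=cv2.INTER_CUBIC)
cv2.imwrite("pics/j.png",cv2.cvtColor(np.hstack([c(q["pixels"],(rc[0],rc[1],28),0),p["pixels"]]),cv2.COLOR_RGB2BGR))
E
```

```text
clock: 16.05
tool_pos: [0.5209, -0.031, 0.0533]
orientation: [1.515, 2.751, 0.002]
ft_force: [-1.2, 5.8, 18.3]
grip_width: 0.0144
gripper_force: 56.8
[ 1.17841278  0.09691078 -0.09348375] -1.0067524517479918 [-0.05  0.94  0.08  1.85 -0.2   0.36  0.75]
{'ext': (np.float64(0.4772), np.float64(0.5693)), 'mid': np.float64(0.5232513899701592), 'n': (np.int64(61), np.int64(9)), 'off': np.float64(0.0003496827787300427)}
w {'ext': (np.float64(0.4807), np.float64(0.5687)), 'mid': np.float64(0.5246800979198631), 'n': (np.int64(5541), np.int64(1147)), 'off': np.float64(0.001917999097293177)}
```

View pics/j.png

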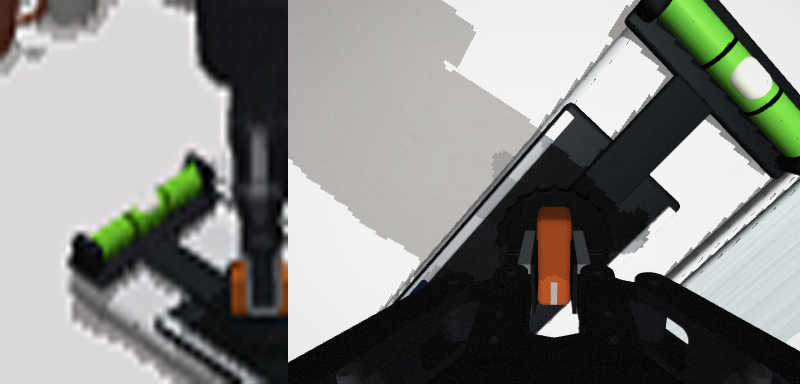

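The wrist camera now sees both black lines, at about (435,48) and (477,105) in its own image, and the bubble between them at (462,77), slightly towards the rear line. Next I'll measure the residual offset.

```bash
cat > m.py <<'E'
from h import *
def meas(p,z=.046):
    a=-0.166; X=np.array([np.cos(a),np.sin(a)]); Y=np.array([-np.sin(a),np.cos(a)])
    g=vial(p); n,l,st,ce=cv2.connectedComponentsWithStats(cv2.morphologyEx(g.astype(np.uint8),cv2.MORPH_CLOSE,np.ones((9,9)))); k=1+np.argmax(st[1:,4])
    hull=np.zeros(g.shape,np.uint8); cv2.fillConvexPoly(hull,cv2.convexHull(np.argwhere(l==k)[:,::-1].astype(np.int32)),1)
    hull=cv2.erode(hull,np.ones((5,5)))
    px=p["pixels"].astype(int)
    dark=(px.max(2)<80)&(hull>0); wh=(px.min(2)>130)&(hull>0)
    W=lambda m: np.array([[at_z(p,r,z)[:2]@X,at_z(p,r,z)[:2]@Y] for r in np.argwhere(m)])
    B=W(wh); D=W(dark); c=(B.min(0)+B.max(0))/2; print("bubble",c,B.mean(0),np.ptp(B,axis=0),len(B))
    lo=D[(D[:,0]<c[0])&(c[0]-D[:,0]<.03)]; hi=D[(D[:,0]>c[0])&(D[:,0]-c[0]<.03)]
    for w in (.003,.006,.02):
        L=lo[abs(lo[:,1]-B[:,1].mean())<w]; H=hi[abs(hi[:,1]-B[:,1].mean())<w]
        print(w,len(L),len(H),L[:,0].mean(),H[:,0].mean(),"sep",H[:,0].mean()-L[:,0].mean(),"off mm",1000*(B[:,0].mean()-(H[:,0].mean()+L[:,0].mean())/2))
s=ctrl.sense(); T=R.from_rotvec(s["orientation"]).as_matrix(); print(s["tool_pos"],s["ft_force"],s["gripper_force"],"yaw",np.arctan2(-T[0,1],T[1,1]))
p=shot("wrist"); meas(p)
E
python3 m.py
```

```text
[ 0.52090273 -0.03104529  0.05327248] [-1.27448132  5.76212961 18.64142701] 56.83565318584442 yaw -1.0042749985525652
bubble [0.5286468 0.1705561] [0.52819872 0.17072301] [0.01810092 0.01175918] 1155
0.003 78 66 0.5113772264537528 0.542043840487191 sep 0.030666614033438178 off mm 1.4881867365581503
0.006 151 141 0.5112601712173317 0.5420318977755394 sep 0.0307717265582077 off mm 1.5526857105945258
0.02 174 165 0.511190021471784 0.54198415076635 sep 0.03079412929456593 off mm 1.6116340879630542
```

```bash
python3 -m inch '[[0,0,0,0.25],[0,0,0,0.25],[0,0,0,0.25],[0,0,0,0],[0,0,0,0],[0,0,0,0],[0,0,0,0],[0,0,0,0]]'; python3 m.py
```

```text
clock: 17.0
tool_pos: [0.5209, -0.031, 0.0533]
orientation: [1.614, 2.695, 0.002]
ft_force: [-0.7, 5.2, 17.6]
grip_width: 0.0145
gripper_force: 56.8
[ 0.52094901 -0.03099727  0.05326972] [-0.65439761  5.22997872 17.62578594] 56.78398668766022 yaw -1.0791198454549364
bubble [0.52711602 0.17065187] [0.52678507 0.17083519] [0.01832458 0.01184083] 1212
0.003 77 70 0.5114738684398278 0.5420948455685065 sep 0.030620977128678728 off mm 0.0007144344082998799
0.006 159 141 0.5111553105392755 0.5418243923344602 sep 0.030669081795184683 off mm 0.29522000170756346
0.02 184 163 0.5110301725097727 0.5416861645489233 sep 0.030655992039150592 off mm 0.4269029092275334
```

```bash
python3 -c "
from plant import order
print(order.close_job())"
```

```text
the job is handed in; nothing more can be done
None
```

The job is handed in: the guard is at its end stop, and the knob is gripped, pressed fully down (6 mm, about 18 N) and turned about 1.08 rad. By my last wrist-camera measurement the bubble is within about 0.5 mm of centre, the clock stood at about 17 s, and I saw no contact with the other things, though I didn't re-check their positions at the end.

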